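# Hand test of a sample shuttle's roller-lever end switch

### The job

Test the end switch of the little sample shuttle by hand: slide the orange-finned carriage fully back against its black rear stop, then, with the carriage parked there, push the roller lever over, away from the carriage, until it clicks at the green mark (30 degrees), staying clear of the red mark (50 degrees), and let it spring upright again. Then slide the carriage forward until its red pointer lines up with the red line of the white clip on the base and leave it standing there. Do not disturb the cup, the bottle or the beaker beside the shuttle.

Things in the scene. Friction and masses are not known exactly. Their poses are not given: they have to be found in the camera images.
- shuttle: Linear shuttle screwed to the bench: blue base plate 250 x 94 x 12 mm, low steel rail along its middle. Origin: on the base's underside, below the rail's centre line at mid length. x axis: the carriage's travel towards the switch; y across, towards the yellow switch body; z up. Black rear stop, 41 mm high, at x = -112 to -125 mm.
- carriage (a joint): Position of the carriage along the shuttle's x, in m: 0 = against the rear stop, 0.125 = foremost, near the lever; starts at 0.095 to 0.125. It stays where it is left (friction about 2.5 N, mass 0.3 to 0.6 kg).
- fin_top (a point): Centre of the top of the carriage's upright orange fin: 14 mm thick along the shuttle's y, top 125 mm above the bench; can be gripped across its thickness or pushed. Between 80 and 120 mm up it runs from 31 mm behind to 35 mm ahead of this point. It stands on a steel plate 70 x 56 mm whose top is 43 mm above the bench. Axes as the shuttle's.
- pointer (a point): Tip of the red pointer on the carriage's -y side, 28 mm above the bench, level in x with fin_top. Axes as the shuttle's.
- lever (a joint): Angle of the roller lever, rad: 0 = upright (resting on a stop), growing as the roller goes over towards the shuttle's +x. It clicks at 0.48, just before the green mark (0.52, 30 degrees; no sound); red mark 0.87 (50 degrees); end stop 1.05. A spring always brings it back to 0; the push at the roller is about 1 N at first, 3 N at the click. It does not move towards -x.
- roller (a point): Centre of the black roller (diameter 22, 8 wide) on top of the 9 mm wide steel lever, 80 mm from the lever's shaft, which lies along the shuttle's y, 60 mm above the bench, at x = 100, y = 0. Upright, this point is 140 mm above the bench; it has moved 40 mm along +x at the green mark, 61 mm at the red mark. Axes turn with the lever.
- marker: Small white clip, 14 mm wide, fixed on the -y edge of the base plate, with a red line across its top. Origin on that line, 12 mm above the bench; x axis along the travel. The carriage pointer shall end level with it in x.
- cup: White foam cup, 92 mm wide, 99 mm high, loose bystander. Origin at the centre of its underside.
- red_bottle: White bottle with a red cap, 38 mm wide, 86 mm high, loose bystander. Origin at the centre of its underside.
- beaker: Clear beaker, 52 mm wide, 68 mm high, loose bystander. Origin at the centre of its underside.
- switch_top (a point): Centre of the top of the yellow switch body (42 x 36 mm, 88 mm high), which stands beside the lever on its +y side, its face 13 mm from y = 0. A grey dial, radius 36 mm about the lever's shaft, stands 10 mm behind the lever's plane, up to 96 mm above the bench; its rim bears a green mark 30 degrees and a red mark 50 degrees over towards +x. Axes as the shuttle's.

How it is judged (in metres and radians):
On the way, in this order (a step that is already met when the one before it is completed fails the run):
1. the carriage stands against its rear stop (value of joint carriage below 0.005 m), for 0.2 s.
2. with the carriage parked, the lever is pushed past its click (value of joint lever above 0.48 rad and value of joint carriage below 0.01 m), for 0.05 s.
3. the lever has sprung upright again, the carriage still parked (value of joint lever below 0.08 rad and value of joint carriage below 0.01 m), for 0.1 s.
At the end, for the whole second after the job is handed in: The carriage stands still with its pointer within 7 mm of the clip's line along the travel, and the lever is upright (within 0.08 rad) (x of pointer in the frame of marker between -0.007 and 0.007 m and velocity of joint carriage between -0.01 and 0.01 m/s and value of joint lever below 0.08 rad); the robot touches nothing.
It fails at once if the lever is forced to the red mark (50 degrees) (value of joint lever above 0.87 rad).
It fails at once if a bystander is pushed more than 20 mm or knocked over (distance of any of cup, red_bottle, beaker from where it was at the start of the episode above 0.02 m or angle between any of cup, red_bottle, beaker's own z axis and vertical above 0.4 rad).
It also fails if it takes over 51 s, if anything falls off the work surface, if the arm or the gripper's body presses on something with over 40 N, if the wrist force passes 120 N, or if a joint passes its speed limit or range.

### The arm

A 6-joint arm with a two-finger parallel gripper is mounted at the origin on a cart in front of the work surface, level with it; the furniture and walls round the work are solid. World frame = base frame: x ahead of the robot, y to its left, z up, the work surface at z = 0. Lengths are in mm, angles in degrees, forces in N, time in s.
With the tool pointing down it reaches from about 350 to 850 mm from the base axis. Payload 8.1 kg.
Tool frame: the origin (TCP) lies at the very end of the fingers, on their centre line; the grasp point (between the pads) lies 19 mm behind it; z points along the fingers, y is the line along which they close (so a half turn about z gives the same grasp; the last joint's range is limited). The gripper opens to 85 mm and grips with 20 to 120 N. Pads are 22 mm wide; open, the fingers measure 114 mm over their backs; the gripper's body (76 mm by 85 mm) begins 54 mm behind the grasp point. The pads swing forward as they close: fully open they stand 13 mm farther back than shut.
Start: joints at [-72.731, 7.471, 85.268, -0, 87.261, -4.893], TCP at [226.356, -555.669, 231.292] pointing down, gripper open.
Joint ranges: [-169.43, 169.43], [-51.17, 129.36], [1.28, 143.12], [-76.62, 256.62], [0, 156.53], [-152.29, 152.29]. Speed limits (degrees/s): [136.94, 136.94, 159.86, 180, 180, 180].

### API

Orientations are given as [roll, pitch, yaw] about the fixed x, y, z axes, in that order (R = Rz(yaw) Ry(pitch) Rx(roll)).
In Python, from bench import status, viewer, job gives the robot as it stands.
- The arm moves only by the tool arm_command, never from a script. Its argument "targets" is a list that holds one entry, the list of rows, each a list of 7 numbers: the shift along the world's x, y, z in m, then the turn, a rotation vector about the world's x, y, z in rad, then the opening, from -1 (shut) to 1 (fully open). In form: [[[dx, dy, dz, rx, ry, rz, gripper], ...]]. A call has 1 to 10 rows; each row shifts and turns the commanded pose from where the row before left it; what a row does not reach is not made up. A row lasts 1/8 s, in which the tool goes at most 62.5 mm and 10.7 degrees, less where a joint would pass 70% of its speed; a pose out of reach is approached as far as the arm can. A call with a gripper value outside its range is refused whole. The fingers move at their own pace and stop on an object; "force" is the grip in N (left out, the last holds). Time passes only in rows, so rows that do not move let the fingers close. It gives the time, the measured TCP pose, the force, the opening and the grip force at its end, in the units of the state.
- status.sense(): the state, without advancing time (a new reading comes with each control period).
- viewer.snapshot(name): name is "scene" or "top"; returns the picture (480x640x3 uint8, red, green, blue); there is no depth.
- viewer.camera_model(name): a dict with "vertical_fov" (degrees; the focal length in pixels is half the picture's height over the tangent of half this angle, whatever the lens; pixels are square), "cx", "cy" (the principal point, pixels), "k1" (the pictures are not rectified: a ray, as slopes to the right and down, at radius r is drawn at 1 + k1 r^2 times it, then the intrinsics apply), "xyz" and "attitude" of the camera in the world. Camera axes: x right, y down, z forward; pixel columns grow to the right and rows downward; lengths in mm; the calibration is good to about 2 mm. A picture is of the moment at which its call begins. camera_model takes no time and is no camera call.
- job.hand_in(): hands the job in; it is judged then, once.
The state is a dict: "time": time; "joint_pos": joint angles; "qd": joint speeds; "joint_efforts": joint torques, N m; "tool_pos": TCP position; "tcp_rot": TCP orientation; "ft_force": force on the tool from outside, world axes, zero at the start; "wrist_torque": the same for the moment, N m; "finger_gap": finger opening in mm; "grip_force": force on a finger pad.
Only numpy, scipy, OpenCV 4.12 (cv2) and the standard library are available. Lean on these libraries where they do the work, as an engineer would, in place of code of your own. Each camera call takes 0.05 s, during which the arm holds its last target. There are 200 camera calls.

## Working session

There is one attempt and no reset: what is moved stays moved. The work goes in short steps, Python scripts to look and compute and a tool call to move; the robot and the scene stay as the last step left them, time stands still between calls to the robot, and variables do not carry over. Pictures are saved under pics/ and viewed, at most 10 in all, crops included, and the job is handed in when it is done.

Besides the shell and the picture viewer there is one more tool, called after "Request:" as name(argument=value, ...) on one line, values as JSON. arm_command: Moves the arm, as the interface text tells. Its arguments: {"type":"object","properties":{"targets":{"type":"array"},"force":{"type":"number"}},"required":["targets"]}

```bash
mkdir -p pics; ls; python3 - <<'E'
from bench import status, viewer
import cv2
for n in("scene","top"):
    cv2.imwrite(f"pics/{n}0.png",viewer.snapshot(n)[:,:,::-1]); print(viewer.camera_model(n))
print(status.sense())
E
```

```text
pics
{'vertical_fov': 42.91010004034199, 'cx': 331.27148903180404, 'cy': 236.18190257084999, 'k1': -0.14032610246074356, 'xyz': array([-184.25125063,  743.23343734,  516.00692183]), 'attitude': array([-118.93624195,   -1.14366408, -114.94438825])}
{'vertical_fov': 49.18361501199539, 'cx': 323.48469571389165, 'cy': 238.05154879052205, 'k1': -0.09861853464272118, 'xyz': array([293.86622383, 413.93925559, 929.6336755 ]), 'attitude': array([-1.67935654e+02, -6.98947543e-03, -9.06176179e+01])}
{'time': 0.1, 'joint_pos': array([-7.27307121e+01,  7.51306473e+00,  8.53248623e+01,  1.98860673e-03,
        8.72620193e+01, -4.89430141e+00]), 'qd': array([-0.10340029, -0.09938449, -0.34459009, -0.02269564, -0.07100143,
       -0.02130404]), 'joint_efforts': array([ 1.25637929e-03, -5.70951104e+01, -5.01942980e+01, -2.03616728e-04,
        8.02969647e-03, -1.50684048e-05]), 'tool_pos': array([ 226.21901886, -555.16653653,  230.30806235]), 'tcp_rot': array([-1.79900588e+02, -1.05061274e-02,  2.21634834e+01]), 'ft_force': array([-0.00611124, -0.41398821, -0.57124488]), 'wrist_torque': array([ 0.01073008,  0.00384638, -0.04563938]), 'grip_force': 0.0, 'finger_gap': 85.52949952527683}
```

View pics/scene0.png

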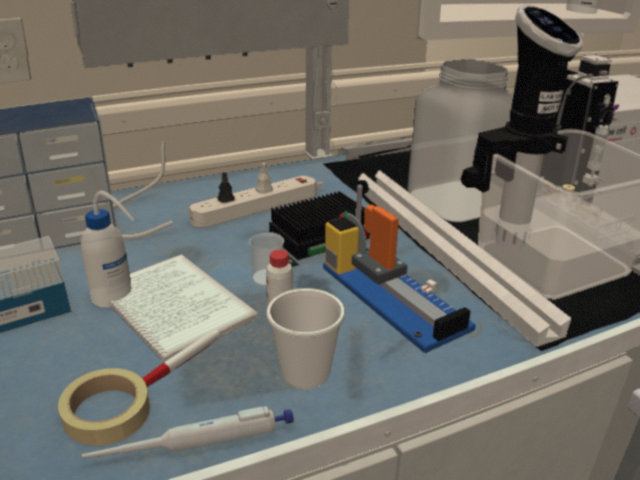

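View pics/top0.png

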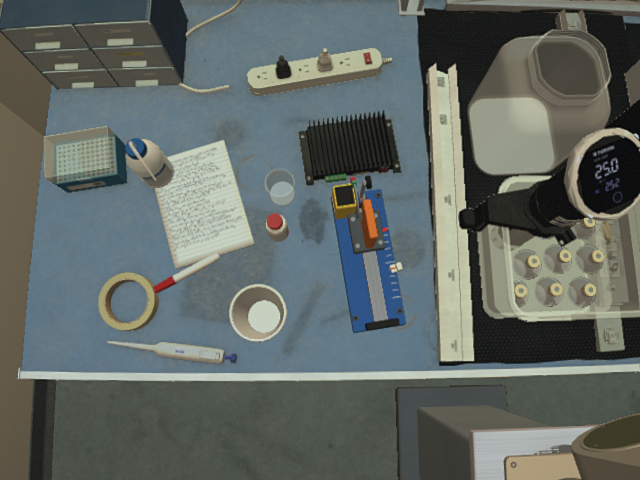

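The scene view shows the shuttle around (390,270), with its rear stop at (450,325). In the top view the shuttle runs from the rear stop at (383,324) up to the lever and roller at (367,183). The fin is at (369,222) and the clip at (396,267). I'll zoom in on the shuttle.

```bash
python3 - <<'E'
import cv2
a=cv2.imread("pics/top0.png")[165:340,310:425]
cv2.imwrite("pics/topc.png",cv2.resize(a,None,fx=3.4,fy=3.4,interpolation=cv2.INTER_CUBIC))
b=cv2.imread("pics/scene0.png")[165:355,315:485]
b=cv2.resize(b,(532,595),interpolation=cv2.INTER_CUBIC) 
a=cv2.resize(cv2.imread("pics/top0.png")[165:340,310:425],None,fx=3.4,fy=3.4,interpolation=cv2.INTER_CUBIC)
print(a.shape)
cv2.imwrite("pics/topc.png",a)
E
```

```text
(595, 391, 3)
```

View pics/topc.png

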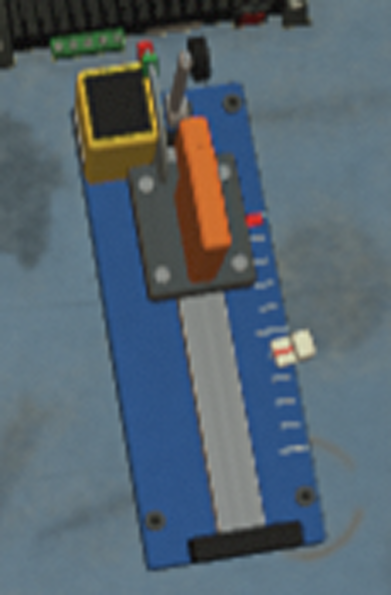

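In the crop, the plate corners are at (242,84), (326,540) and (148,570). The fin's top corners are (180,120), (204,117), (230,245) and (204,248). The roller is at (200,58), the pointer tip at (262,219) and the clip line at (283,350).

```bash
cat > h.py <<'E'
import numpy as np, cv2
from scipy.spatial.transform import Rotation as R
from scipy.optimize import least_squares
def cam(m):
    f=240/np.tan(np.radians(m["vertical_fov"]/2)); K=np.array([[f,0,m["cx"]],[0,f,m["cy"]],[0,0,1]])
    return K,np.array([m["k1"],0,0,0,0.]),R.from_euler("xyz",m["attitude"],degrees=True).as_matrix(),np.array(m["xyz"])
def back(m,uv,z):
    K,d,Rm,c=cam(m); p=cv2.undistortPoints(np.array(uv,float).reshape(-1,1,2),K,d).reshape(-1,2)
    r=np.c_[p,np.ones(len(p))]@Rm.T; z=np.broadcast_to(z,len(p))
    return c+r*((z-c[2])/r[:,2])[:,None]
def crop(p): return (np.array(p,float)+.5)/3.4-.5+[310,165]
E
python3 - <<'E'
from h import *
from bench import viewer
m=viewer.camera_model("top"); np.set_printoptions(precision=1,suppress=True)
px=crop([(242,84),(326,540),(148,570),(180,120),(204,117),(230,245),(204,248),(200,58),(262,219),(283,350)])
W=back(m,px,[12]*3+[125]*4+[140,28,13]); 
base=np.array([[125,-47],[-125,-47],[-125,47],[100,0]])
def res(q):
    x,y,a,=q; c,s=np.cos(a),np.sin(a)
    P=base@np.array([[c,s],[-s,c]])+[x,y]
    return (P-W[[0,1,2,7],:2]).ravel()
q=least_squares(res,[400,300,0]).x; print(q[:2],np.degrees(q[2]),res(q))
c,s=np.cos(q[2]),np.sin(q[2]); L=(W[:,:2]-q[:2])@np.array([[c,-s],[s,c]])
print(W);print(L)
b=back(m,[(258,318),(277,232),(280,193)],[10,80,30]); print("cup,bottle,beaker",b)
print("camera, scene",viewer.camera_model("scene")["xyz"])
E
```

```text
[452.8 332.2] 7.370548021856162 [ 2.8 -4.3 -1.8 -1.3 -0.   0.6 -0.9  5. ]
[[580.  305.8  12. ]
 [336.7 270.8  12. ]
 [322.8 362.2  12. ]
 [527.3 348.9 125. ]
 [528.7 337.6 125. ]
 [467.1 327.4 125. ]
 [465.8 339.5 125. ]
 [552.8 340.  140. ]
 [501.6 299.9  28. ]
 [435.  289.5  13. ]]
[[ 122.8  -42.4]
 [-123.   -46. ]
 [-125.    46.4]
 [  76.1    7.1]
 [  76.    -4.3]
 [  13.6   -6.6]
 [  13.9    5.6]
 [ 100.3   -5. ]
 [  44.3  -38.3]
 [ -23.1  -40. ]]
cup,bottle,beaker [[349.1 527.4  10. ]
 [486.6 489.   80. ]
 [569.4 488.7  30. ]]
camera, scene [-184.3  743.2  516. ]
```

```bash
python3 - <<'E'
from h import *
from bench import viewer
np.set_printoptions(precision=1,suppress=True)
m=viewer.camera_model("top"); ms=viewer.camera_model("scene")
def tri(a,b):
    P=[];
    for mm,u in((m,a),(ms,b)):
        p0=cam(mm)[3]; p1=back(mm,[u],0.)[0] if 1 else 0; P.append((p0,(p1-p0)/np.linalg.norm(p1-p0)))
    A=sum(np.eye(3)-np.outer(d,d) for _,d in P); b_=sum((np.eye(3)-np.outer(d,d))@p for p,d in P)
    X=np.linalg.solve(A,b_); return X,[np.linalg.norm((np.eye(3)-np.outer(d,d))@(X-p)) for p,d in P]
print("head",tri((605,172),(548,25))); print("clamp knob",tri((468,219),(475,177)));print("jar lid",tri((570,62),(475,75)))
print("tub z=150 front corners",back(m,[(490,315),(480,190)],150.))
px=crop([(242,84),(326,540),(148,570),(192,118.5),(217,246.5),(200,58),(262,219),(283,350)])
W=back(m,px,[12]*3+[125]*2+[140,28,13])
base=np.array([[125,-47],[-125,-47],[-125,47]])
def res(q):
    c,s=np.cos(q[2]),np.sin(q[2]); T=lambda w:(w-q[:2])@np.array([[c,-s],[s,c]])
    L=T(W[:,:2]); return np.r_[(L[:3]-base).ravel(),L[3:5,1],L[5,0]-100]
q=least_squares(res,[450,330,.1]).x; c,s=np.cos(q[2]),np.sin(q[2])
print(q[:2],np.degrees(q[2]),res(q)); print((W[:,:2]-q[:2])@np.array([[c,-s],[s,c]]))
for n,(x,y) in dict(fin=(43.5,0),park=(-77,0),lev=(75,-4),push=(126,-4)).items(): print(n,q[0]+c*x-s*y,q[1]+s*x+c*y)
E
```

```text
head (array([484. ,  89.5, 379.5]), [np.float64(1.6177446684511458), np.float64(1.6177446684510721)])
clamp knob (array([484.6, 188.6, 157.7]), [np.float64(2.721367704921732), np.float64(2.721367704921644)])
jar lid (array([700.7,  40.5, 249.6]), [np.float64(3.3649878174233074), np.float64(3.3649878174235277)])
tub z=150 front corners [[340.4 164.9 150. ]
 [534.8 166.1 150. ]]
[452.4 333.4] 8.010246017746683 [-2.6  1.9  1.6  1.1  0.6 -0.4 -0.8 -1.9  0.3]
[[ 122.4  -45.1]
 [-123.4  -45.9]
 [-124.4   46.6]
 [  76.2   -0.8]
 [  13.9   -1.9]
 [ 100.3   -7.4]
 [  44.   -40.1]
 [ -23.4  -41.1]]
fin 495.5246880446805 339.4553849049589
park 376.20038665794044 322.6636875944897
lev 527.2747484838853 339.88394307701554
push 577.7771499006799 346.99080251962073
```

Request:
arm_command(targets=[[[-0.018,0.038,0.044,0,0,0,1],[-0.018,0.038,0.044,0,0,0,1],[-0.018,0.038,0.044,0,0,0,1],[-0.018,0.038,0.044,0,0,0,1],[-0.018,0.038,0.044,0,0,0,1],[0.039,0.032,0,0,0,-0.049,1],[0.039,0.032,0,0,0,-0.049,1],[0.039,0.032,0,0,0,-0.049,1],[0.039,0.032,0,0,0,-0.049,1],[0.039,0.032,0,0,0,-0.049,1]]])

```text
time: 1.35
tool_pos: [332.3, -204.3, 451.0]
tcp_rot: [-180.0, 0.0, 8.0]
ft_force: [-0.4, -0.9, -0.4]
finger_gap: 85.5
grip_force: 0.0
```

Request:
arm_command(targets=[[[0.013,0.051,0,0,0,0,1],[0.013,0.051,0,0,0,0,1],[0.013,0.051,0,0,0,0,1],[0.013,0.051,0,0,0,0,1],[0,0.051,0,0,0,0,1],[0,0.051,0,0,0,0,1],[0,0.051,0,0,0,0,1],[0,0.051,0,0,0,0,1],[0.028,0.034,0,0,0,0,1],[0.028,0.034,0,0,0,0,1]]])

```text
time: 2.6
tool_pos: [439.6, 272.0, 451.2]
tcp_rot: [180.0, -0.0, 8.2]
ft_force: [-0.3, -0.0, 0.9]
finger_gap: 85.6
grip_force: 0.0
```

Request:
arm_command(targets=[[[0.025,0.033,0,0,0,0,1],[0.025,0.033,0,0,0,0,1],[0,0,-0.055,0,0,0,1],[0,0,-0.055,0,0,0,1],[0,0,-0.055,0,0,0,1],[0,0,-0.055,0,0,0,1],[0,0,-0.05,0,0,0,1],[0,0,0,0,0,0,1]]])

```text
time: 3.6
tool_pos: [486.0, 334.4, 175.7]
tcp_rot: [179.8, 0.6, 8.1]
ft_force: [-0.8, -0.5, -0.4]
finger_gap: 85.6
grip_force: 0.0
```

```bash
python3 - <<'E'
from bench import status, viewer
import cv2
n=[cv2.resize(viewer.snapshot(k)[r0:r0+180,c0:c0+180,::-1],None,fx=2.2,fy=2.2) for k,r0,c0 in(("scene",140,300),("top",150,280))]
cv2.imwrite("pics/g1.png",cv2.hconcat(n)); print(status.sense()["tool_pos"])
E
```

```text
[489.59772384 336.45898792 182.47586815]
```

View pics/g1.png

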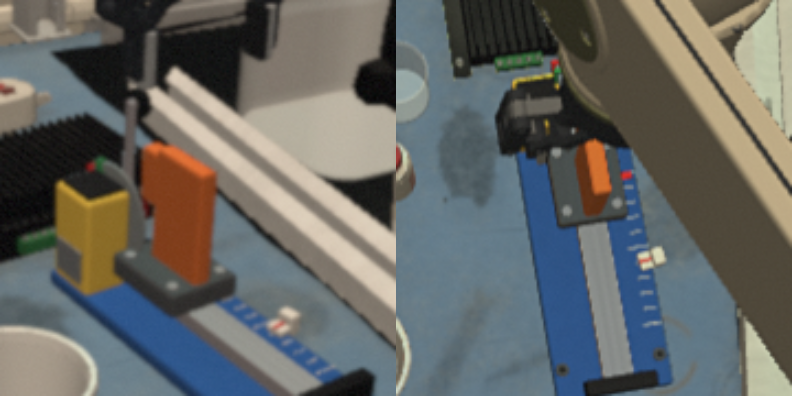

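The fingers are above the fin and straddle it: the near one is around (140,60) and the far one around (262,30) in the left half. The fin and lever are undisturbed, so I'll descend.

Request:
arm_command(targets=[[[0,0,-0.03,0,0,0,1],[0,0,-0.03,0,0,0,1],[0,0,-0.02,0,0,0,1],[0,0,-0.013,0,0,0,1],[0,0,0,0,0,0,1]]])

```text
time: 4.32
tool_pos: [489.4, 336.3, 88.3]
tcp_rot: [180.0, 0.0, 8.1]
ft_force: [0.2, -0.2, -1.3]
finger_gap: 85.6
grip_force: 0.0
```

Request:
arm_command(targets=[[[0,0,0,0,0,0,-1],[0,0,0,0,0,0,-1],[0,0,0,0,0,0,-1],[0,0,0,0,0,0,-1],[0,0,0,0,0,0,-1],[0,0,0,0,0,0,-1]]], force=25)

```text
time: 5.08
tool_pos: [489.5, 336.7, 88.7]
tcp_rot: [-180.0, -0.0, 8.1]
ft_force: [-1.0, 2.6, 3.2]
finger_gap: 13.6
grip_force: 27.7
```

Request:
arm_command(targets=[[[-0.0099,-0.0014,0,0,0,0,-1],[-0.0149,-0.0021,0,0,0,0,-1],[-0.0149,-0.0021,0,0,0,0,-1],[-0.0149,-0.0021,0,0,0,0,-1],[-0.0149,-0.0021,0,0,0,0,-1],[-0.0149,-0.0021,0,0,0,0,-1],[-0.0149,-0.0021,0,0,0,0,-1],[-0.0099,-0.0014,0,0,0,0,-1],[-0.003,-0.0004,0,0,0,0,-1],[0,0,0,0,0,0,-1]]])

```text
time: 6.32
tool_pos: [376.4, 320.3, 88.6]
tcp_rot: [180.0, 0.0, 8.1]
ft_force: [-3.3, -1.3, 8.8]
finger_gap: 13.7
grip_force: 28.6
```

Request:
arm_command(targets=[[[-0.003,-0.0004,0,0,0,0,-1],[-0.002,-0.0003,0,0,0,0,-1],[-0.002,-0.0003,0,0,0,0,-1],[0,0,0,0,0,0,-1]]])

```text
time: 6.82
tool_pos: [371.7, 319.6, 88.7]
tcp_rot: [-180.0, -0.2, 8.1]
ft_force: [11.7, 2.9, -2.3]
finger_gap: 13.6
grip_force: 27.0
```

The stop is felt: 119 mm of travel and +11.7 N. Next I release and lift.

Request:
arm_command(targets=[[[0.001,0,0,0,0,0,1],[0,0,0,0,0,0,1],[0,0,0,0,0,0,1],[0,0,0,0,0,0,1],[0,0,0.03,0,0,0,1],[0,0,0.04,0,0,0,1],[0,0,0.04,0,0,0,1],[0,0,0,0,0,0,-1],[0,0,0,0,0,0,-1],[0,0,0,0,0,0,-1]]])

```text
time: 8.07
tool_pos: [370.3, 319.0, 196.6]
tcp_rot: [179.9, 0.1, 8.1]
ft_force: [-0.0, -0.5, -0.1]
finger_gap: 32.3
grip_force: 0.0
```

```bash
python3 - <<'E'
from bench import status, viewer
import cv2
n=[cv2.resize(viewer.snapshot(k)[r0:r0+200,c0:c0+200,::-1],None,fx=2,fy=2) for k,r0,c0 in(("scene",160,310),("top",150,280))]
cv2.imwrite("pics/g2.png",cv2.hconcat(n)); s=status.sense(); print(s["tool_pos"],s["joint_pos"],s["finger_gap"])
E
```

```text
[370.45646861 319.05796153 196.85001368] [ 3.47251304e+01 -8.77647539e+00  1.04999969e+02  7.99698596e-04
  8.39208716e+01  1.16599604e+02] 16.305131506356087
```

View pics/g2.png

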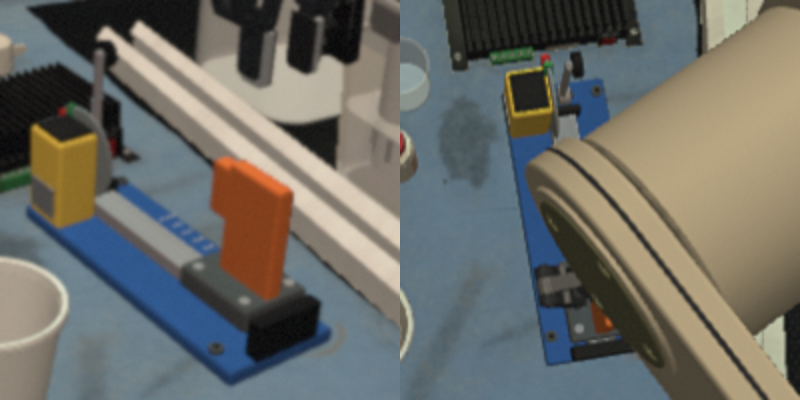

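The carriage is against the stop, the lever is upright and the bystanders are untouched. Next I go to just behind the roller with the fingers shut.

Request:
arm_command(targets=[[[0.038,0.0046,0,0,0,0,-1],[0.038,0.0046,0,0,0,0,-1],[0.038,0.0046,0,0,0,0,-1],[0.036,0.0046,0,0,0,0,-1],[0,0,-0.035,0,0,0,-1],[0,0,-0.035,0,0,0,-1],[0,0,-0.012,0,0,0,-1],[0,0,0,0,0,0,-1],[0,0,0,0,0,0,-1]]])

```text
time: 9.3
tool_pos: [522.0, 338.5, 118.1]
tcp_rot: [-180.0, -0.1, 8.1]
ft_force: [-0.6, -0.3, -0.2]
finger_gap: -0.1
grip_force: 0.0
```

```bash
python3 - <<'E'
from bench import status, viewer
import cv2
n=[cv2.resize(viewer.snapshot(k)[r0:r0+130,c0:c0+130,::-1],None,fx=3,fy=3,interpolation=cv2.INTER_CUBIC) for k,r0,c0 in(("scene",140,300),("top",140,310))]
cv2.imwrite("pics/g3.png",cv2.hconcat(n)); s=status.sense(); print(s["tool_pos"],s["finger_gap"],s["ft_force"])
E
```

```text
[522.19897349 338.57772669 118.37086787] 0.01721403287645636 [ 0.42182379 -0.32536667  0.15631783]
```

View pics/g3.png

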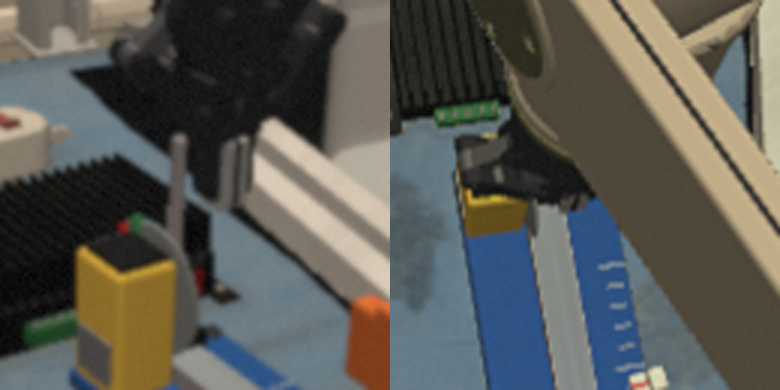

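The shut fingers (235,175) stand just behind the upright lever (178,180). I'll push in steps and watch the force.

Request:
arm_command(targets=[[[0.0059,0.0008,-0.003,0,0,0,-1],[0.0059,0.0008,0,0,0,0,-1],[0.0059,0.0008,0,0,0,0,-1],[0.0059,0.0008,0,0,0,0,-1],[0.0059,0.0008,0,0,0,0,-1],[0,0,0,0,0,0,-1]]])

```text
time: 10.15
tool_pos: [550.8, 341.9, 113.0]
tcp_rot: [180.0, 0.0, 8.1]
ft_force: [-1.4, 0.2, 0.3]
finger_gap: 0.2
grip_force: 0.8
```

```bash
python3 - <<'E'
from bench import status, viewer
import cv2
n=[cv2.resize(viewer.snapshot(k)[r0:r0+130,c0:c0+130,::-1],None,fx=4,fy=4,interpolation=cv2.INTER_CUBIC) for k,r0,c0 in(("scene",140,300),)]
cv2.imwrite("pics/g4.png",cv2.hconcat(n)); s=status.sense(); print(s["tool_pos"],s["finger_gap"],s["ft_force"])
E
```

```text
[550.61399721 341.88442313 112.98176925] -0.08352325584813132 [-1.26017411 -0.6200856  -0.68302673]
```

View pics/g4.png

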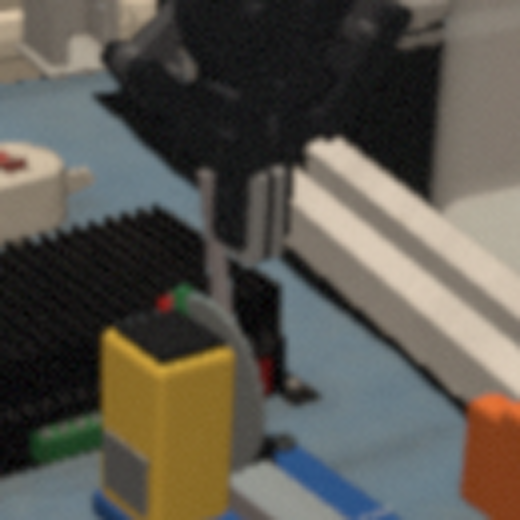

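The lever now leans a little; its top end is at crop (205,172), which is image (351,183). I'll calculate its angle from the projection.

```bash
cat >> h.py <<'E'
def proj(m,X):
    K,d,Rm,c=cam(m); return cv2.projectPoints(np.atleast_2d(X).astype(float),cv2.Rodrigues(Rm.T)[0],-Rm.T@c,K,d)[0].reshape(-1,2)
def sh(x,y,z,q=(452.4,332,np.radians(8.05))): 
    c,s=np.cos(q[2]),np.sin(q[2]); return [q[0]+c*x-s*y,q[1]+s*x+c*y,z]
E
python3 - <<'E'
from h import *
from bench import viewer
np.set_printoptions(precision=1,suppress=True); m=viewer.camera_model("scene")
for rho in (80,88):
  for t in (0,10,15,20,30,35,40,50):
    a=np.radians(t); print(rho,t,proj(m,sh(100+rho*np.sin(a),0,60+rho*np.cos(a)))[0])
E
```

```text
80 0 [359.6 186.8]
80 10 [354.3 184.2]
80 15 [351.7 183.6]
80 20 [349.2 183.3]
80 30 [344.4 183.9]
80 35 [342.2 184.8]
80 40 [340.2 186. ]
80 50 [336.6 189.5]
88 0 [359.8 181.9]
88 10 [353.9 179.2]
88 15 [351.1 178.4]
88 20 [348.3 178.2]
88 30 [343.1 178.9]
88 35 [340.7 179.9]
88 40 [338.5 181.3]
88 50 [334.6 185.1]
```

Measured tilt is about 16°, against 15–16° predicted from the contact geometry. Another 26 mm should give about 37°, with the click at 27.5° and red at 50°.

Request:
arm_command(targets=[[[0.0059,0.0008,0,0,0,0,-1],[0.0059,0.0008,0,0,0,0,-1],[0.0059,0.0008,0,0,0,0,-1],[0.004,0.0006,0,0,0,0,-1],[0.004,0.0006,0,0,0,0,-1],[0,0,0,0,0,0,-1],[0,0,0,0,0,0,-1]]])

```text
time: 11.08
tool_pos: [576.5, 345.6, 113.5]
tcp_rot: [-180.0, -0.0, 8.1]
ft_force: [-3.0, -0.8, 0.7]
finger_gap: 0.3
grip_force: 1.6
```

```bash
python3 - <<'E'
from bench import status, viewer
import cv2
n=[cv2.resize(viewer.snapshot(k)[r0:r0+130,c0:c0+130,::-1],None,fx=4,fy=4,interpolation=cv2.INTER_CUBIC) for k,r0,c0 in(("scene",140,300),)]
cv2.imwrite("pics/g5.png",cv2.hconcat(n)); s=status.sense(); print(s["tool_pos"],s["ft_force"])
E
```

```text
[576.46407382 345.52414996 113.52192649] [-2.85754589 -1.87130774  0.46246518]
```

View pics/g5.png

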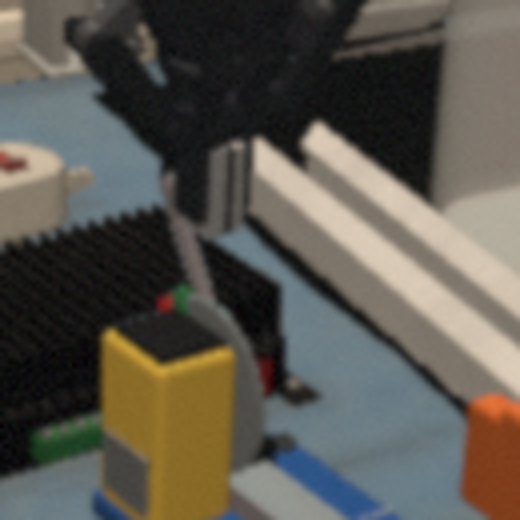

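The lever top at (342,183.5) gives about 35°, past the click and well below red. Next I back off so it springs upright.

Request:
arm_command(targets=[[[-0.012,-0.0017,0,0,0,0,-1],[-0.013,-0.0018,0,0,0,0,-1],[-0.013,-0.0018,0,0,0,0,-1],[-0.013,-0.0018,0,0,0,0,-1],[-0.013,-0.0018,0,0,0,0,-1],[0,0,0,0,0,0,-1],[0,0,0.03,0,0,0,-1],[0,0,0.055,0,0,0,-1],[0,0,0,0,0,0,0],[0,0,0,0,0,0,1]]])

```text
time: 12.38
tool_pos: [512.8, 336.7, 198.5]
tcp_rot: [-180.0, -0.1, 8.1]
ft_force: [-0.4, 0.4, -1.1]
finger_gap: 35.9
grip_force: 0.0
```

```bash
python3 - <<'E'
from bench import status
s=status.sense(); print(s["tool_pos"],s["ft_force"],s["time"],s["finger_gap"])
E
```

```text
[512.81222318 336.70551726 198.51687386] [-0.40872855  0.44729865 -1.09236334] 12.375 35.93465767750943
```

Request:
arm_command(targets=[[[-0.0355,-0.0043,0,0,0,0,1],[-0.0355,-0.0043,0,0,0,0,1],[-0.0355,-0.0043,0,0,0,0,1],[-0.0355,-0.0043,0,0,0,0,1],[0,0,0,0,0,0,1],[0,0,-0.04,0,0,0,1],[0,0,-0.04,0,0,0,1],[0,0,-0.03,0,0,0,1],[0,0,0,0,0,0,1]]])

```text
time: 13.5
tool_pos: [368.4, 317.6, 84.6]
tcp_rot: [179.8, 0.4, 8.1]
ft_force: [-0.1, -0.8, 0.2]
finger_gap: 85.7
grip_force: 0.0
```

Request:
arm_command(targets=[[[0,0,0,0,0,0,-1],[0,0,0,0,0,0,-1],[0,0,0,0,0,0,-1],[0,0,0,0,0,0,-1],[0,0,0,0,0,0,-1],[0,0,0,0,0,0,-1],[0,0,0,0,0,0,-1]]], force=25)

```text
time: 14.38
tool_pos: [370.9, 319.5, 89.1]
tcp_rot: [-180.0, -0.1, 8.1]
ft_force: [-0.8, -2.5, 5.6]
finger_gap: 13.7
grip_force: 26.7
```

Request:
arm_command(targets=[[[0.0069,0.001,0,0,0,0,-1],[0.0119,0.0017,0,0,0,0,-1],[0.0119,0.0017,0,0,0,0,-1],[0.0119,0.0017,0,0,0,0,-1],[0.0069,0.001,0,0,0,0,-1],[0.002,0.0003,0,0,0,0,-1],[0,0,0,0,0,0,-1]]])

```text
time: 15.25
tool_pos: [422.6, 327.1, 89.1]
tcp_rot: [-180.0, -0.1, 8.1]
ft_force: [0.1, -1.4, 5.1]
finger_gap: 14.0
grip_force: 26.8
```

Request:
arm_command(targets=[[[0,0,0,0,0,0,1],[0,0,0,0,0,0,1],[0,0,0,0,0,0,1],[0,0,0,0,0,0,1],[0,0,0.03,0,0,0,1],[0,0,0.045,0,0,0,1],[0,0,0.055,0,0,0,1],[0,0,0.055,0,0,0,1],[0,0,0.055,0,0,0,1],[0,0,0.055,0,0,0,1]]])

```text
time: 16.5
tool_pos: [421.6, 326.7, 385.2]
tcp_rot: [-180.0, -0.0, 8.1]
ft_force: [-0.0, -0.5, 0.1]
finger_gap: 85.0
grip_force: 0.0
```

Request:
arm_command(targets=[[[-0.02,-0.045,0,0,0,0,1],[-0.015,-0.05,0,0,0,0,1],[-0.01,-0.05,0,0,0,0,1],[0,-0.05,0,0,0,0,1],[0,-0.05,0,0,0,0,1],[0,-0.05,0,0,0,0,1],[0,0,0,0,0,0,1]]])

```text
time: 17.38
tool_pos: [376.8, 28.9, 383.4]
tcp_rot: [180.0, -0.0, 7.8]
ft_force: [0.4, 0.6, 0.2]
finger_gap: 85.5
grip_force: 0.0
```

```bash
python3 - <<'E'
from bench import status, viewer
import cv2
a=viewer.snapshot("top")[:,:,::-1]; b=viewer.snapshot("scene")[:,:,::-1]
n=[cv2.resize(a[165:340,310:425],None,fx=3.4,fy=3.4,interpolation=cv2.INTER_CUBIC),cv2.resize(b[160:330,320:436],(406,595),interpolation=cv2.INTER_CUBIC)]
cv2.imwrite("pics/g6.png",cv2.hconcat(n)); s=status.sense(); print(s["tool_pos"],s["time"])
E
```

```text
[376.86835036  31.51168178 383.3817578 ] 17.475
```

View pics/g6.png

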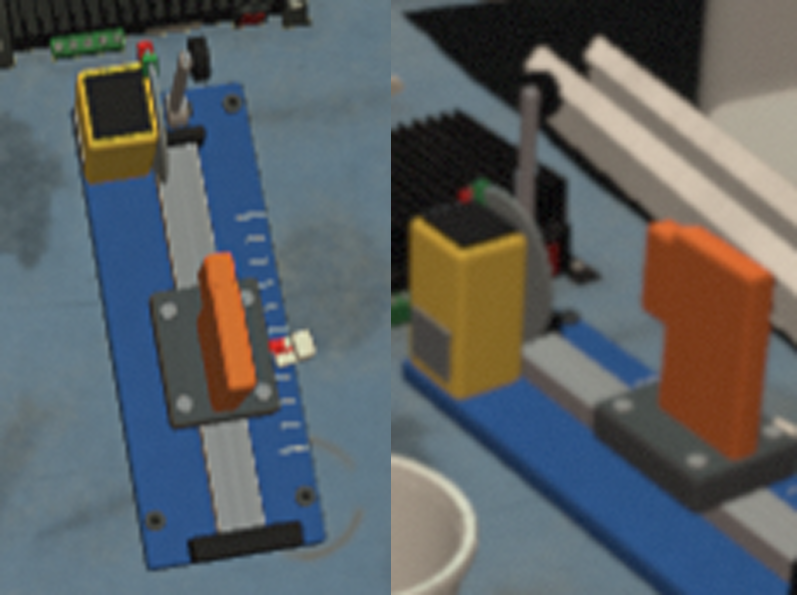

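The pointer tip at crop (281,346) sits right over the clip line, which was at (283,350). The lever is upright and the cup is unmoved. One numeric check before handing in, allowing for the heights.

```bash
python3 - <<'E'
from h import *
from bench import viewer
m=viewer.camera_model("top")
W=back(m,crop([(279,346),(285,346),(283,350),(262,219)]),[28,28,13,28])[:,:2]; a=np.radians(8.05)
x=W@[np.cos(a),np.sin(a)]; print(x-x[2])
# old/new pic: red centroid of pointer moved; clip expected pixels for pointer dead on line
g=cv2.imread("pics/g6.png")[:, :391].astype(int); r=(g[:,:,2]-g[:,:,1]>90)&(g[:,:,2]-g[:,:,0]>90)
h=cv2.imread("pics/topc.png").astype(int); o=(h[:,:,2]-h[:,:,1]>90)&(h[:,:,2]-h[:,:,0]>90)
for n,k,(c0,c1,r0,r1) in(("new",r,(262,300,325,370)),("old ptr",o,(243,275,200,240)),):
    v,u=np.nonzero(k[r0:r1,c0:c1]); print(n,u.mean()+c0,v.mean()+r0,u.min()+c0,u.max()+c0)
d=h[:,:,2]-h[:,:,1]; v,u=np.nonzero(d[335:365,266:300]>40); print("line",u.mean()+266,v.mean()+335)
E
```

```text
[ 0.3508616  -0.11819661  0.         67.4114382 ]
new 277.0295857988166 346.11242603550295 269 290
old ptr 253.27941176470588 219.7058823529412 246 261
line 282.94029850746267 350.7910447761194
```

```bash
python3 -c "
from bench import job,status
print(status.sense()['ft_force'],job.hand_in())"
```

```text
the job is handed in; nothing more can be done
[ 0.74783219 -0.2905077  -0.13152952] None
```

I handed the job in at about 17.5 s with every step done, but the hand-in returned no verdict: the carriage went back against its rear stop, the lever was pushed to about 35° and sprang upright, and the pointer now measures within about 1 mm of the clip's line with nothing beside the shuttle seen to move.

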